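# Push the bar-headed lock home

## Task

Four push-locks stand in the black holding block on the locksmith's bench. With the fingertips, gently press the lock with the long narrow bar-shaped head straight down until it is fully in, then take the hand away. Leave the three other locks sticking out untouched, and do not shift or pick up any of the loose parts around and between them.

Things in the scene. Friction and masses are not known exactly. Their poses are not given: they have to be found in the camera images.
- block: fixed black holding block, 200 x 200 mm, 40 mm high, origin at the centre of its underside. Four push-locks stand on its top at the corners of a 100 mm square about its centre; which lock is at which corner varies.
- lock_bar: push-lock whose head is a long narrow bar, 56 mm along its own x, 14 mm along its own y: fixed dark steel collar (34 mm across, 10 mm high) with a steel plunger rising from it; origin at the centre of the collar's underside, on top of the block (40 mm above the bench), z up.
- bar_head (a point): centre of the top face of that lock's flat steel head (long narrow bar, 56 mm along its own x, 14 mm along its own y, 8 mm thick). 72 mm above the bench when fully out, 60 mm when pressed fully in; moves with the head.
- bar_plunger (a joint): how far that plunger is pressed straight down into its collar (m): 0 fully out, 0.012 at its hard stop, fully in. It needs about 4 N to move, has no spring, and stays where it is left. It may start up to 2 mm in.
- lock_square: push-lock whose head is a square plate, 34 x 34 mm: fixed dark steel collar (34 mm across, 10 mm high) with a steel plunger rising from it; origin at the centre of the collar's underside, on top of the block (40 mm above the bench), z up.
- square_head (a point): centre of the top face of that lock's flat steel head (square plate, 34 x 34 mm, 8 mm thick). 72 mm above the bench when fully out, 60 mm when pressed fully in; moves with the head.
- square_plunger (a joint): how far that plunger is pressed straight down into its collar (m): 0 fully out, 0.012 at its hard stop, fully in. It needs about 4 N to move, has no spring, and stays where it is left.
- lock_disc: push-lock whose head is a large round disc, 36 mm across: fixed dark steel collar (34 mm across, 10 mm high) with a steel plunger rising from it; origin at the centre of the collar's underside, on top of the block (40 mm above the bench), z up.
- disc_head (a point): centre of the top face of that lock's flat steel head (large round disc, 36 mm across, 8 mm thick). 72 mm above the bench when fully out, 60 mm when pressed fully in; moves with the head.
- disc_plunger (a joint): how far that plunger is pressed straight down into its collar (m): 0 fully out, 0.012 at its hard stop, fully in. It needs about 4 N to move, has no spring, and stays where it is left.
- lock_stud: push-lock whose head is a small round stud, 18 mm across: fixed dark steel collar (34 mm across, 10 mm high) with a steel plunger rising from it; origin at the centre of the collar's underside, on top of the block (40 mm above the bench), z up.
- stud_head (a point): centre of the top face of that lock's flat steel head (small round stud, 18 mm across, 8 mm thick). 72 mm above the bench when fully out, 60 mm when pressed fully in; moves with the head.
- stud_plunger (a joint): how far that plunger is pressed straight down into its collar (m): 0 fully out, 0.012 at its hard stop, fully in. It needs about 4 N to move, has no spring, and stays where it is left.
- bushing: loose steel ring, 24 mm across, 22 mm high, standing on the middle of the block between the locks; origin at the centre of its underside; to be left alone.
- core: loose brass lock core standing upright, 30 mm across, 46 mm high; origin at the centre of its underside; to be left alone.
- cylinder: loose brass lock cylinder lying on the bench, 60 x 30 mm, 30 mm high; origin at the centre of its underside; to be left alone.
- standoff: loose square steel standoff standing upright, 14 x 14 x 50 mm; origin at the centre of its underside; to be left alone.
- driver: loose stubby screwdriver with a black handle, 114 mm long, 26 mm high, lying along its x axis; origin under its middle on the bench; to be left alone.
- tin: loose small clear jar with a steel cap, 48 mm across, 40 mm high; origin at the centre of its underside; to be left alone.

How it is judged:
By the outcome, as a careful person would: the job done as asked, in the order asked, and still so for the second after the job is handed in, with the robot touching nothing.
It also fails if it takes over 32 s, if anything falls off the work surface, if the arm or the gripper's body presses on something with over 40 N, if the wrist force passes 120 N, or if a joint passes its speed limit or range.

## Robot

A 7-joint arm with a two-finger parallel gripper is mounted at the origin on the work surface. World frame = base frame: x ahead of the robot, y to its left, z up, the work surface at z = 0. Lengths are in m, angles in rad, forces in N, time in s.
With the tool pointing down it reaches from about 0.425 to 0.825 m from the base axis. Payload 3.6 kg.
Tool frame: the origin (TCP) lies between the finger pads; the fingertips stand 14 mm ahead of it and the grasp point (between the pads) lies 5 mm behind it; x points along the fingers, y is the direction in which the jaws open and shut, and the axes are right-handed (so a half turn about x gives the same grasp; the last joint's range is limited). The gripper opens to 93 mm and grips with 3 to 60 N. Pads are 15 mm wide; open, the fingers measure 128 mm over their backs; the gripper's body (75 mm by 188 mm) begins 65 mm behind the grasp point.
Start: joints at [-1.252, 0.615, -0.013, 1.423, 0.008, 1.103, -0.04], TCP at [0.22, 0.612, 0.233] pointing down, gripper open.
Joint ranges: [-3.12, 3.12], [-0.3, 2.06], [-1.34, 1.32], [0.26, 2.42], [-1.36, 4.5], [0.01, 1.98], [-2.84, 2.84]. Speed limits (rad/s): [2.79, 2.79, 3.14, 3.14, 3.14, 3.14, 3.14].

## Interface

Orientations are given as a rotation vector (axis times angle).
In Python, from plant import arm, grab_frame, camera_model gives the robot as it stands.
- The arm moves only by the tool servo_tool, never from a script. Its argument "increments" is a list of rows, each a list of 7 numbers: the shift along the tool's x, y, z in cm, then the turn, a rotation vector about the tool's x, y, z in degrees, then the finger opening in cm, from 0 to 9.3. A call has 1 to 12 rows; each row is the pose to reach, as a shift and turn from the pose measured when the call began, along the tool's axes at that moment; what a row does not reach only later rows make up. A row lasts 1/10 s, in which the tool goes at most 50 mm and 8.59 degrees, less where a joint would pass 70% of its speed; a pose out of reach is approached as far as the arm can. A call with a gripper value outside its range is refused whole. The fingers move at their own pace and stop on an object; the grip force is fixed at half the most. Time passes only in rows, so rows that repeat a pose let the fingers close. It gives the time, the measured TCP pose, the force and the opening at its end, in the units of the state.
- arm.get_state(): the state, without advancing time (a new reading comes with each control period).
- grab_frame(name): name is "scene" or "top" or "wrist"; returns (picture, depth): 420x560x3 uint8, red, green, blue; 420x560 float32, m along the optical axis (not along the pixel's ray), 0 where there is no reading.
- camera_model(name): a dict with "fx", "fy", "cx", "cy" (pixels), "k1" (the pictures are not rectified: a ray, as slopes to the right and down, at radius r is drawn at 1 + k1 r^2 times it, then the intrinsics apply), "world_from_camera" (4x4, takes a point from camera to world coordinates); the wrist camera has in their place "T_tool_cam" (4x4, takes a point from camera to tool coordinates, whose origin is the TCP and whose axes are the tool frame's). Camera axes: x right, y down, z forward; pixel columns grow to the right and rows downward; lengths in m; the calibration is good to about 2 mm. A picture is of the moment at which its call begins: read the wrist's pose just before it. camera_model takes no time and is no camera call.
- arm.job_done(): hands the job in, once; it reports no verdict.
The state is a dict: "t": time; "joint_positions": joint angles; "dq": joint speeds; "joint_torque": joint torques, N m; "tool_pos": TCP position; "tool_rot": TCP orientation; "wrist_force": force on the tool from outside, world axes, zero at the start; "wrist_torque": the same for the moment, N m; "gripper_width": finger opening in m.
Only numpy, scipy, OpenCV 4.12 (cv2) and the standard library are available. Lean on these libraries where they do the work, as an engineer would, in place of code of your own. Each camera call takes 0.05 s, during which the arm holds its last target. There are 200 camera calls.

## Working session

There is one attempt and no reset: what is moved stays moved. The work goes in short steps, Python scripts to look and compute and a tool call to move; the robot and the scene stay as the last step left them, time stands still between calls to the robot, and variables do not carry over. Pictures are saved under pics/ and viewed, about 8 in all and at most 12, crops included, and the job is handed in when it is done.

Besides the shell and the picture viewer there is one more tool, called by a JSON object that holds its "fn" and its "kwargs", one argument or row to a line. servo_tool: Moves the arm, as the interface text tells. Its arguments: {"type":"object","properties":{"increments":{"type":"array","items":{"type":"array","items":{"type":"number"}}}},"required":["increments"]}

```bash
mkdir -p pics
cat > h.py <<'E'
import numpy as np, cv2
from scipy.spatial.transform import Rotation as R
from plant import arm, grab_frame, camera_model
def T_of(name,s=None):
    m=camera_model(name)
    if name!="wrist": return m,np.array(m["world_from_camera"])
    T=np.eye(4);T[:3,:3]=R.from_rotvec(s["tool_rot"]).as_matrix();T[:3,3]=s["tool_pos"]
    return m,T@np.array(m["T_tool_cam"])
def slopes(m,uv):
    d=(np.atleast_2d(uv).astype(float)-[m["cx"],m["cy"]])/[m["fx"],m["fy"]]
    u=d.copy()
    for _ in range(20): u=d/(1+m["k1"]*(u**2).sum(1,keepdims=True))
    return u
def onplane(m,T,uv,z):
    s=slopes(m,uv);r=np.c_[s,np.ones(len(s))]@T[:3,:3].T
    return T[:3,3]+r*((z-T[2,3])/r[:,2])[:,None]
def cloud(m,T,dep):
    v,u=np.indices(dep.shape);s=slopes(m,np.c_[u.ravel(),v.ravel()])
    p=np.c_[s,np.ones(len(s))]*dep.reshape(-1,1)
    return (p@T[:3,:3].T+T[:3,3]).reshape(*dep.shape,3)
E
python3 - <<'E'
from h import *
s=arm.get_state();print(s)
for n in("scene","top"):
    p,d=grab_frame(n);cv2.imwrite(f"pics/{n}1.png",p[...,::-1]);np.savez(f"{n}1.npz",p=p,d=d)
    m,T=T_of(n);print(n,m["fx"],T.round(3).tolist(),(d>0).mean())
E
```

```text
{'t': 0.0, 'joint_positions': array([-1.25249615,  0.6159241 , -0.01262771,  1.42484915,  0.00814015,
        1.10339812, -0.04037653]), 'dq': array([ 0.0017772 ,  0.00056466, -0.00099203,  0.0002595 ,  0.00040117,
        0.00021068,  0.00038979]), 'joint_torque': array([-3.70210737e-04, -4.58929110e+01,  2.08925293e-01, -1.65738344e+01,
       -6.11310918e-02,  2.03970034e-02,  2.30270880e-04]), 'tool_pos': array([0.21945166, 0.61105148, 0.23149442]), 'tool_rot': array([ 0.26851256,  1.55419071, -0.27245686]), 'wrist_force': array([-0.32162264, -0.68182374, -0.2402512 ]), 'wrist_torque': array([-0.00960613, -0.04408899, -0.03958516]), 'gripper_width': 0.09295504558026926}
scene 404.74194774905084 [[0.217, 0.731, -0.646, 1.066], [0.976, -0.16, 0.147, -0.064], [0.004, -0.663, -0.749, 0.644], [0.0, 0.0, 0.0, 1.0]] 0.9960289115646258
top 402.15004123539813 [[0.008, -0.987, 0.163, 0.439], [-1.0, -0.012, -0.023, 0.069], [0.025, -0.163, -0.986, 0.995], [0.0, 0.0, 0.0, 1.0]] 0.9958418367346938
```

View pics/top1.png

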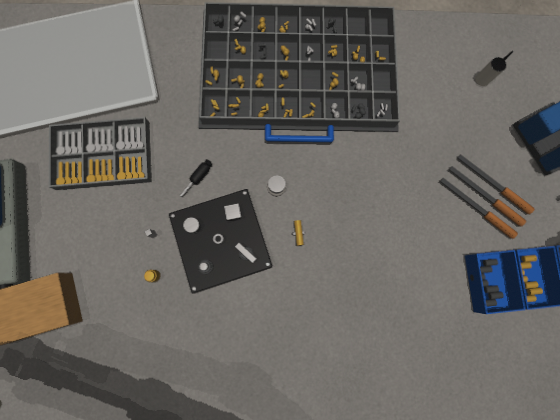

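View pics/scene1.png

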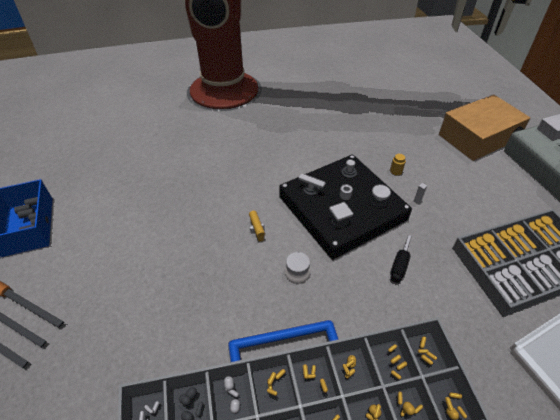

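The top view shows the block around (220,241) with the bar head at (246,253), the square at (232,212), the disc at (191,225), the stud at (204,267) and the bushing at (218,239). In the scene view the bar is at about (312,182). Next I'll triangulate the bar from both views.

```bash
cat > meas.py <<'E'
from h import *
C={}
def blob(n,c,r,th=110):
    z=np.load(f"{n}1.npz");g=z["p"].min(2).astype(np.uint8)
    k,l,st,ce=cv2.connectedComponentsWithStats((g>th).astype(np.uint8))
    best=min(range(1,k),key=lambda i:np.hypot(*(ce[i]-c)) if 15<st[i,4]<900 else 1e9)
    return ce[best],st[best,4],l==best,z["d"]
rays={}
for n,pts in dict(top=dict(bar=(246,253),sq=(232,212),disc=(191,225),stud=(204,267)),scene=dict(bar=(312,181),sq=(341,211),disc=(381,191),stud=(350,163))).items():
    m,T=T_of(n)
    for k,c in pts.items():
        ce,a,msk,d=blob(n,c,20)
        P=cloud(m,T,d)[msk]; r=onplane(m,T,ce,0)[0]-T[:3,3]
        rays.setdefault(k,[]).append((T[:3,3],r/np.linalg.norm(r)))
        q=onplane(m,T,np.argwhere(msk)[:,::-1],.0715)
        (cx,cy),wh,an=cv2.minAreaRect((q[:,:2]*1000).astype(np.float32))
        print(n,k,ce.round(1),a,"plane",onplane(m,T,ce,.0715)[0].round(4),"depth med",np.median(P,0).round(4),"rect",np.round([cx,cy,*wh,an],1))
for k,v in rays.items():
    A=sum(np.eye(3)-np.outer(d,d) for o,d in v);b=sum((np.eye(3)-np.outer(d,d))@o for o,d in v)
    print(k,"tri",np.linalg.solve(A,b).round(4))
E
python3 meas.py
```

```text
top bar [245.3 252.4] 141 plane [0.4917 0.1259 0.0715] depth med [0.4925 0.1265 0.0705] rect [492.  125.9  53.5  12.8  46. ]
top sq [232.1 211.3] 203 plane [0.5865 0.1585 0.0715] depth med [0.5868 0.1584 0.0718] rect [586.6 158.5  32.4  33.5  12.5]
top disc [190.6 224.4] 182 plane [0.5546 0.253  0.0715] depth med [0.5553 0.2528 0.0719] rect [554.5 253.3  30.2  34.6   0.7]
top stud [203.1 266. ] 46 plane [0.4599 0.2208 0.0715] depth med [0.4599 0.221  0.0711] rect [459.9 219.9  13.5  16.    0.6]
scene bar [346.1 188.5] 52 plane [0.534  0.1884 0.0715] depth med [0.5244 0.1929 0.0632] rect [533.9 188.3  20.8  19.8  77.8]
scene sq [340.8 210.3] 234 plane [0.5877 0.1596 0.0715] depth med [0.5896 0.1596 0.0734] rect [587.4 159.8  33.9  33.4  11.2]
scene disc [381.1 190.8] 177 plane [0.5551 0.2549 0.0715] depth med [0.5574 0.2538 0.0738] rect [555.  254.9  32.   34.8  68.9]
scene stud [350.4 162.1] 35 plane [0.4598 0.2231 0.0715] depth med [0.4625 0.2227 0.0736] rect [459.6 223.3  15.8  12.9  78. ]
bar tri [0.506  0.1613 0.0526]
sq tri [0.5868 0.1593 0.0706]
disc tri [0.5549 0.254  0.0714]
stud tri [0.4602 0.2217 0.072 ]
```

```bash
cat > rel.py <<'E'
from h import *
def rel(target,ang):  # tool x down, tool y along ang (mod 180) -> increments
    s=arm.get_state();Rt=R.from_rotvec(s["tool_rot"]).as_matrix()
    out=[]
    for a in(ang,ang+180):
        a=np.radians(a);y=np.array([np.cos(a),np.sin(a),0]);x=np.array([0,0,-1.])
        W=np.c_[x,y,np.cross(x,y)];out.append(np.degrees(R.from_matrix(Rt.T@W).as_rotvec()))
    print("t",s["t"],"pos",s["tool_pos"].round(4),"q7",s["joint_positions"][6].round(3),"shift cm",(Rt.T@(np.array(target)-s["tool_pos"])*100).round(2),"turns",[o.round(2) for o in out],"F",s["wrist_force"].round(1),"w",s["gripper_width"].round(4))
E
sed -i 's/def blob(n,c,r,th=110)/def blob(n,c,r,th=TH)/; s/^C={}/import sys;TH=int(sys.argv[1])/' meas.py
for t in 130 150; do python3 meas.py $t | grep bar; done
python3 -c "
from rel import *
rel((.492,.126,.15),46)
p=np.load('scene1.npz')['p'];cv2.imwrite('pics/crop.png',cv2.resize(p[150:230,270:410,::-1],None,fx=5,fy=5,interpolation=cv2.INTER_CUBIC))"
```

```text
top bar [245.2 252.2] 133 plane [0.492  0.1261 0.0715] depth med [0.4926 0.1265 0.0705] rect [491.8 126.1  54.   12.5  48.6]
scene bar [346.3 188.6] 41 plane [0.5344 0.1886 0.0715] depth med [0.5262 0.1932 0.0633] rect [533.9 188.2  20.3  19.5  40.2]
bar tri [0.5064 0.1615 0.0526]
top bar [245.5 252.6] 108 plane [0.4912 0.1253 0.0715] depth med [0.4904 0.1244 0.0705] rect [492.5 125.4  50.3  11.2  46. ]
scene bar [311.3 179.3] 100 plane [0.4936 0.127  0.0715] depth med [0.4942 0.1275 0.0721] rect [493.4 126.8  54.2  11.2  47.6]
bar tri [0.4916 0.1265 0.0697]Traceback (most recent call last):
  File "<string>", line 3, in <module>
    rel((.492,.126,.15),46)
    ~~~^^^^^^^^^^^^^^^^^^^^
  File "rel.py", line 8, in rel
    print("t",s["t"],"pos",s["tool_pos"].round(4),"q7",s["joint_positions"][6].round(3),"shift cm",(Rt.T@(np.array(target)-s["tool_pos"])*100).round(2),"turns",[o.round(2) for o in out],"F",s["wrist_force"].round(1),"w",s["gripper_width"].round(4))
                                                                                                                                                                                                                            ^^^^^^^^^^^^^^^^^^^^^^^^
AttributeError: 'float' object has no attribute 'round'
```

The bar triangulates to (0.4916, 0.1265, 0.070), with its long axis at about 47°. That agrees with the single-view, depth and 100 mm square checks, so the crop isn't needed.

```bash
sed -i 's/,"w",s\["gripper_width"\].round(4)/,"w",s["gripper_width"]/' rel.py; python3 -c "
from rel import *
rel((.492,.126,.15),47)"
```

```text
t 0.1 pos [0.2195 0.6111 0.2316] q7 -0.04 shift cm [  8.25 -36.43  42.04] turns [array([23.25,  0.03,  0.13]), array([-1.5675e+02, -1.8000e-01,  4.0000e-02])] F [-0.7 -0.9 -0.1] w 0.0933411283816468
```

{"fn": "servo_tool", "kwargs": {
  "increments": [
    [5,-36.4,42,23.2,0,0.1,0],
    [5,-36.4,42,23.2,0,0.1,0],
    [5,-36.4,42,23.2,0,0.1,0],
    [5,-36.4,42,23.2,0,0.1,0],
    [5,-36.4,42,23.2,0,0.1,0],
    [5,-36.4,42,23.2,0,0.1,0],
    [5,-36.4,42,23.2,0,0.1,0],
    [5,-36.4,42,23.2,0,0.1,0],
    [5,-36.4,42,23.2,0,0.1,0],
    [5,-36.4,42,23.2,0,0.1,0],
    [5,-36.4,42,23.2,0,0.1,0],
    [5,-36.4,42,23.2,0,0.1,0]
  ]
}}

```text
t: 1.3
tool_pos: [0.4941, 0.1186, 0.182]
tool_rot: [0.591, 1.484, -0.599]
wrist_force: [-0.4, -0.0, 0.3]
gripper_width: 0.0023
```

{"fn": "servo_tool", "kwargs": {
  "increments": [
    [0,0,0,0,0,0,0]
  ]
}}

```text
t: 1.4
tool_pos: [0.4944, 0.117, 0.1815]
tool_rot: [0.594, 1.484, -0.602]
wrist_force: [-0.8, 0.3, -0.5]
gripper_width: 0.0003
```

```bash
python3 -c "
from rel import *
rel((.492,.126,.10),47)
s=arm.get_state();p,d=grab_frame('wrist');cv2.imwrite('pics/w1.png',p[...,::-1]);m,T=T_of('wrist',s)
np.savez('wrist1.npz',p=p,d=d,T=T)"
```

```text
t 1.4 pos [0.4944 0.117  0.1815] q7 0.608 shift cm [ 8.15  0.51 -0.83] turns [array([-0.84,  0.24,  0.23]), array([179.15,   0.36,  -0.38])] F [-0.8  0.3 -0.5] w 0.00033154092352837895
```

View pics/w1.png

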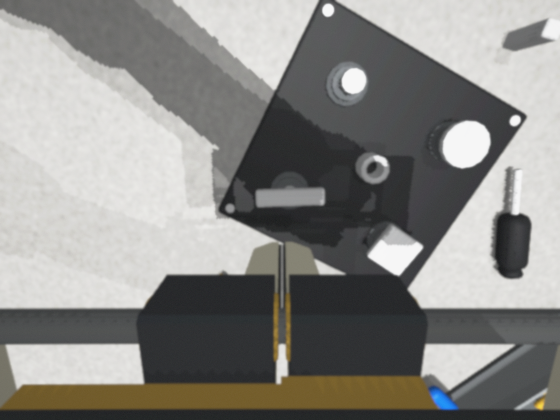

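The wrist view shows the bar at (290,197), nearly parallel to the jaws, and the closed fingers just beside it. I'll measure its centre from this view too.

```bash
python3 -c "
from rel import *
z=np.load('wrist1.npz');m=camera_model('wrist');g=z['p'].min(2)
P=cloud(m,z['T'],z['d']);w=P[170:225,240:345]
k=(w[...,2]>.064)&(w[...,2]<.08);k=cv2.morphologyEx(k.astype(np.uint8),cv2.MORPH_OPEN,np.ones((3,3)))>0
q=w[k];print(k.sum(),np.median(q,0).round(4),cv2.minAreaRect((q[:,:2]*1000).astype(np.float32)))
rel((.4918,.1262,.10),47)"
```

```text
1214 [0.4916 0.1279 0.0717] ((492.1765441894531, 127.49131774902344), (55.49248123168945, 14.264178276062012), 47.85744094848633)
t 1.45 pos [0.4942 0.117  0.1816] q7 0.608 shift cm [ 8.15  0.53 -0.85] turns [array([-0.81,  0.27,  0.26]), array([179.19,   0.4 ,  -0.42])] F [ 0.6 -0.3 -1. ] w 0.0004660920944490712
```

{"fn": "servo_tool", "kwargs": {
  "increments": [
    [2,0.6,-0.92,-0.4,0.3,0.3,0],
    [5,0.6,-0.92,-0.4,0.3,0.3,0],
    [8,0.6,-0.92,-0.4,0.3,0.3,0],
    [8,0.6,-0.92,-0.4,0.3,0.3,0],
    [8,0.6,-0.92,-0.4,0.3,0.3,0],
    [8,0.6,-0.92,-0.4,0.3,0.3,0]
  ]
}}

```text
t: 2.05
tool_pos: [0.4925, 0.1284, 0.1029]
tool_rot: [0.593, 1.487, -0.589]
wrist_force: [-0.3, -0.7, -0.3]
gripper_width: 0.0007
```

```bash
python3 -c "
from rel import *
rel((.492,.127,.074),47.5)"
```

```text
t 2.05 pos [0.4925 0.1284 0.1029] q7 0.623 shift cm [ 2.89 -0.15  0.06] turns [array([-0.82,  0.03, -0.19]), array([ 1.7918e+02, -3.0000e-01, -5.0000e-02])] F [-0.3 -0.7 -0.3] w 0.0006979194791194755
```

{"fn": "servo_tool", "kwargs": {
  "increments": [
    [0.6,-0.13,0.06,-0.8,0,-0.2,0],
    [1.0,-0.13,0.06,-0.8,0,-0.2,0],
    [1.3,-0.13,0.06,-0.8,0,-0.2,0],
    [1.5,-0.13,0.06,-0.8,0,-0.2,0],
    [1.7,-0.13,0.06,-0.8,0,-0.2,0],
    [1.8,-0.13,0.06,-0.8,0,-0.2,0],
    [1.9,-0.13,0.06,-0.8,0,-0.2,0],
    [2.0,-0.13,0.06,-0.8,0,-0.2,0],
    [2.1,-0.13,0.06,-0.8,0,-0.2,0],
    [2.2,-0.13,0.06,-0.8,0,-0.2,0]
  ]
}}

```text
t: 3.05
tool_pos: [0.492, 0.127, 0.081]
tool_rot: [0.58, 1.491, -0.581]
wrist_force: [-0.9, -0.1, 2.6]
gripper_width: 0.0006
```

{"fn": "servo_tool", "kwargs": {
  "increments": [
    [0.1,0,0,0,0,0,0],
    [0.2,0,0,0,0,0,0],
    [0.3,0,0,0,0,0,0],
    [0.4,0,0,0,0,0,0],
    [0.5,0,0,0,0,0,0],
    [0.6,0,0,0,0,0,0]
  ]
}}

```text
t: 3.65
tool_pos: [0.4921, 0.127, 0.0749]
tool_rot: [0.58, 1.491, -0.581]
wrist_force: [-0.9, -0.5, 3.8]
gripper_width: 0.0002
```

The plunger is moving at about 4 N. I'll approach the hard stop in half-millimetre steps.

{"fn": "servo_tool", "kwargs": {
  "increments": [
    [0.05,0,0,0,0,0,0],
    [0.1,0,0,0,0,0,0],
    [0.1,0,0,0,0,0,0]
  ]
}}

```text
t: 3.95
tool_pos: [0.4921, 0.127, 0.0743]
tool_rot: [0.58, 1.491, -0.581]
wrist_force: [-2.4, -0.3, 6.5]
gripper_width: 0.0008
```

{"fn": "servo_tool", "kwargs": {
  "increments": [
    [0.05,0,0,0,0,0,0],
    [0.05,0,0,0,0,0,0]
  ]
}}

```text
t: 4.15
tool_pos: [0.4921, 0.127, 0.0743]
tool_rot: [0.58, 1.491, -0.581]
wrist_force: [-1.9, -1.1, 7.1]
gripper_width: 0.0004
```

{"fn": "servo_tool", "kwargs": {
  "increments": [
    [0.1,0,0,0,0,0,0],
    [0.15,0,0,0,0,0,0],
    [0.2,0,0,0,0,0,0],
    [0.2,0,0,0,0,0,0]
  ]
}}

```text
t: 4.55
tool_pos: [0.4921, 0.127, 0.0742]
tool_rot: [0.581, 1.491, -0.58]
wrist_force: [-3.4, -0.6, 17.9]
gripper_width: 0.0006
```

It has hit the hard stop: the position holds at 0.0742 (tips at 0.0602) while the force rises to 18 N. Now I'll retract straight up and away.

{"fn": "servo_tool", "kwargs": {
  "increments": [
    [-0.3,0,0,0,0,0,0],
    [-1,0,0,0,0,0,0],
    [-3,0,0,0,0,0,0],
    [-6,0,0,0,0,0,0],
    [-10,0,0,0,0,0,0],
    [-12,0,0,0,0,0,0],
    [-12,10,-10,0,0,0,0],
    [-12,20,-20,0,0,0,0],
    [-12,20,-20,0,0,0,0],
    [-12,20,-20,0,0,0,0],
    [-12,20,-20,0,0,0,0],
    [-12,20,-20,0,0,0,0]
  ]
}}

```text
t: 5.75
tool_pos: [0.478, 0.4145, 0.1937]
tool_rot: [0.579, 1.494, -0.575]
wrist_force: [0.7, 0.1, 0.3]
gripper_width: 0.0007
```

{"fn": "servo_tool", "kwargs": {
  "increments": [
    [0,10,-10,0,0,0,0],
    [0,10,-10,0,0,0,0],
    [0,10,-10,0,0,0,0],
    [0,10,-10,0,0,0,0],
    [0,10,-10,0,0,0,0]
  ]
}}

```text
t: 6.25
tool_pos: [0.4702, 0.5566, 0.1926]
tool_rot: [0.576, 1.495, -0.575]
wrist_force: [0.4, -1.6, 0.4]
gripper_width: 0.0003
```

```bash
mkdir -p a
python3 - <<'E'
from h import *
s=arm.get_state();print(s["t"],s["tool_pos"].round(3),s["wrist_force"].round(1))
c=[]
for n in("top","scene"):
    p,d=grab_frame(n);z=np.load(f"{n}1.npz");np.savez(f"a/{n}1.npz",p=p,d=d)
    c.append(cv2.resize(p[150:310,120:330] if n=="top" else p[130:290,230:440],None,fx=3,fy=3)[:,:630])
cv2.imwrite("pics/after.png",cv2.resize(np.hstack(c),(800,305))[...,::-1])
E
cd a; PYTHONPATH=.. python3 ../meas.py 110; PYTHONPATH=.. python3 ../meas.py 150 | grep bar
```

```text
6.25 [0.47  0.557 0.193] [ 0.4 -1.6  0.4]Traceback (most recent call last):
  File "a/../meas.py", line 1, in <module>
    from h import *
  File "h.py", line 1, in <module>
    import numpy as np, cv2
ModuleNotFoundError: No module named 'cv2'
Traceback (most recent call last):
  File "a/../meas.py", line 1, in <module>
    from h import *
  File "h.py", line 1, in <module>
    import numpy as np, cv2
ModuleNotFoundError: No module named 'cv2'
```

View pics/after.png

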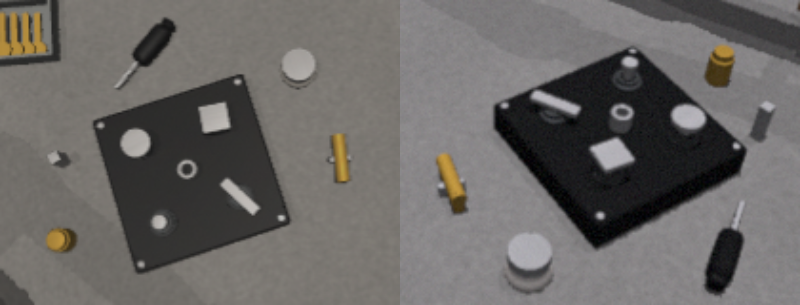

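The after-view shows the bar lowered at (239,196) and (555,103), with the other locks and the loose parts in their places. I'll confirm this with numbers.

```bash
sed -i 's#f"{n}1.npz"#f"a/{n}1.npz"#' meas.py; python3 meas.py 110; python3 meas.py 150 | grep bar
python3 - <<'E'
from h import *
for n in("top","scene"):
    a=np.load(f"{n}1.npz");b=np.load(f"a/{n}1.npz")
    m,T=T_of(n);dz=cloud(m,T,b["d"])[...,2]-cloud(m,T,a["d"])[...,2]
    k=cv2.morphologyEx((abs(dz)>.006).astype(np.uint8),cv2.MORPH_OPEN,np.ones((3,3)))
    c,l,st,ce=cv2.connectedComponentsWithStats(k)
    for i in range(1,c): print(n,ce[i].round(),st[i,4],np.median(dz[l==i]).round(4))
E
```

```text
top bar [245.6 252.7] 137 plane [0.4908 0.125  0.0715] depth med [0.491  0.1249 0.0594] rect [490.9 124.8  53.5  12.8  46. ]
top sq [232.1 211.2] 204 plane [0.5865 0.1584 0.0715] depth med [0.5869 0.1585 0.0718] rect [586.7 158.3  32.4  34.   12.1]
top disc [190.6 224.4] 182 plane [0.5546 0.253  0.0715] depth med [0.5553 0.2529 0.0716] rect [554.5 253.3  30.2  34.6   0.7]
top stud [203.1 266. ] 46 plane [0.4599 0.2208 0.0715] depth med [0.4599 0.2208 0.0715] rect [459.9 219.9  13.5  16.    0.6]
scene bar [311.3 183.3] 130 plane [0.5047 0.1239 0.0715] depth med [0.4954 0.1276 0.0613] rect [504.6 123.8  54.5  13.8  48.4]
scene sq [340.9 210.3] 237 plane [0.5878 0.1597 0.0715] depth med [0.5893 0.1591 0.0734] rect [587.4 160.   33.9  34.1  11.2]
scene disc [381.1 190.9] 178 plane [0.5552 0.2549 0.0715] depth med [0.5575 0.2535 0.0736] rect [555.1 254.8  32.   35.1  68.9]
scene stud [350.4 162.1] 35 plane [0.4598 0.2231 0.0715] depth med [0.4627 0.2225 0.0738] rect [459.6 223.3  15.8  12.9  78. ]
bar tri [0.4919 0.127  0.0586]
sq tri [0.5869 0.1593 0.0706]
disc tri [0.5549 0.254  0.0713]
stud tri [0.4602 0.2217 0.072 ]
top bar [245.6 252.7] 109 plane [0.491  0.1252 0.0715] depth med [0.491  0.1249 0.0594] rect [491.4 125.3  51.9   9.6  46. ]
scene bar [311.3 183.2] 96 plane [0.5046 0.124  0.0715] depth med [0.4954 0.127  0.0616] rect [504.5 124.   51.   10.9  48.6]
bar tri [0.492  0.1271 0.0588]
top [ 16. 272.] 1962 0.236
top [246. 253.] 130 -0.0112
scene [185.  10.] 65 0.2518
scene [236.  13.] 325 0.0078
scene [458.  14.] 263 -0.4242
scene [526.  45.] 4643 0.3959
scene [190.  29.] 44 0.28
scene [312. 182.] 214 -0.0119
```

```bash
python3 -c "
from h import *
print(arm.job_done())"
```

```text
the job is handed in; nothing more can be done
None
```

The bar-headed lock is pressed fully in, the hand is clear, and the job was handed in about 6.4 s into the run.

- **Pressing:** I found the bar head at about (0.492, 0.127) from two views, at an angle of about 47°. I pressed it straight down with the closed fingertips. It moved at about 4 N, then stopped with the fingertips at 60.2 mm. Pushing on to about 18 N gave no further movement, so it is at its hard stop.
- **Bar height afterwards:** The head went down 11–12 mm. It now reads 59.4 mm by depth from above, 61.3 mm by depth from the scene camera, and 58.7 mm by triangulation. These bracket the expected 60 mm within the 2 mm calibration.
- **Everything else:** The other three heads are unchanged at about 71–72 mm. The only height change over 6 mm on or around the block, in both views, was the bar itself. The other differences lie at the picture edges, where the arm is seen; I did not check those areas separately.

No check failed.

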